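# Slide the windowed panel out over the end of its rack

## Task

Two thin metal plates lie in the two channels of the low wooden rack. With the fingertips, push the plate that has the rectangular window along its channel until it sticks out about 3 cm past the rack's open end, so that its edge can be got hold of later; it must stay lying flat in its channel. Only slide it, without a flick: do not pick it up, leave the plain plate where it lies and do not disturb the jar, the tin or the screwdriver beside the rack.

Things in the scene. Friction and masses are not known exactly. Their poses are not given: they have to be found in the camera images.
- rack: Low plywood rack, fixed, 240 mm long (x), 124 wide (y), 45 high; origin: centre of its underside. Flat deck 40 mm above the origin. Three ribs along x at y = -60, 0, +60 mm, 4 mm wide, 5 mm above the deck, make two 56 mm wide channels centred on y = -30 and +30 mm. End x = -120 mm is open (bare deck edge), facing roughly the robot's left; end x = +120 mm is closed by a 6 mm strip as high as the ribs.
- open_end (a point): Middle of the deck's edge at the rack's open end, on the deck's upper face (rack x = -120 mm, y = 0, z = 40 mm).
- panel: Windowed plate: bare aluminium, 100 (x) x 50 (y) x 6 mm, 34 x 24 mm window through its middle, about 75 g, loose. Origin: centre of its underside, on the deck. Lies lengthwise in either channel, 30 to 90 mm short of the open end, over 40 mm of free channel behind it. Sticks out 30 mm when its origin is at rack x = -100 mm. Slides with friction, stops when not pushed.
- blank: The plain plate: bare aluminium, 100 x 50 x 6 mm, no window, about 75 g, loose, in the other channel. Origin: centre of its underside. To be left alone.
- jar: Glue jar, white with a black cap, 38 mm across and 50 mm high, standing loose beside the rack. Origin: centre of its underside.
- tin: Small round tin, 36 mm across and 16 mm high, loose beside the rack. Origin: centre of its underside.
- driver: Small screwdriver, 144 mm long and 11 mm thick, lying loose beside the rack, roughly parallel to it. Origin: its middle, on the desk.
Mind the look-alikes: they are no part of the job. Leave any orange look-alike of the panel alone.

How it is judged:
By the outcome, as a careful person would: the job done as asked, in the order asked, and still so for the second after the job is handed in, with the robot touching nothing.
It also fails if it takes over 35 s, if anything falls off the work surface, if the arm or the gripper's body presses on something with over 40 N, if the wrist force passes 120 N, or if a joint passes its speed limit or range.

## Robot

A 6-joint arm with a two-finger parallel gripper is mounted at the origin on a cart in front of the work surface, level with it; the furniture and walls round the work are solid. World frame = base frame: x ahead of the robot, y to its left, z up, the work surface at z = 0. Lengths are in m, angles in rad, forces in N, time in s.
With the tool pointing down it reaches from about 0.35 to 0.925 m from the base axis. Payload 6.4 kg.
Tool frame: the origin (TCP) lies at the very end of the fingers, on their centre line; the grasp point (between the pads) lies 19 mm behind it; z points along the fingers, y is the line along which they close (so a half turn about z gives the same grasp; the last joint's range is limited). The gripper opens to 94 mm and grips with 3 to 60 N. Pads are 16 mm wide; open, the fingers measure 119 mm over their backs; the gripper's body (75 mm by 177 mm) begins 78 mm behind the grasp point.
Start: joints at [1.15, 0.245, 1.558, -0, 1.339, -0.174], TCP at [0.159, 0.63, 0.205] pointing down, gripper open.
Joint ranges: [-3.13, 3.13], [-1.02, 2.26], [0.13, 2.54], [-0.95, 4.09], [0.21, 2.88], [-2.74, 2.74]. Speed limits (rad/s): [2.57, 2.57, 3.14, 3.14, 3.14, 3.14].

## Interface

Orientations are given as [roll, pitch, yaw] about the fixed x, y, z axes, in that order (R = Rz(yaw) Ry(pitch) Rx(roll)).
In Python, from bench import state, camera, r, outline_of, spot_point gives the robot as it stands.
- The arm moves only by the tool carry_out, never from a script. Its argument "steps" is a list of rows, each a list of 3 entries, a list of its own where there are three numbers: the turn, a rotation vector about the world's x, y, z in rad, then the shift along the world's x, y, z in m, then the finger opening in m, from 0 to 0.094. In form: [[[wx, wy, wz], [x, y, z], claw], ...]. A call has 1 to 20 rows; each row is the pose to reach, as a shift and turn from the pose commanded when the call began; what a row does not reach only later rows make up. A row lasts 1/10 s, in which the tool goes at most 50 mm and 8.59 degrees, less where a joint would pass 70% of its speed; a pose out of reach is approached as far as the arm can. A call with a gripper value outside its range is refused whole. The fingers move at their own pace and stop on an object; the grip force is fixed at half the most. Time passes only in rows, so rows that repeat a pose let the fingers close. It gives the time, the measured TCP pose, the force, the opening and the grip force at its end, in the units of the state.
- state(): the state, without advancing time (a new reading comes with each control period).
- camera(name): name is "scene" or "top" or "wrist"; returns a dict with "pixels" (420x560x3 uint8, red, green, blue), "K" (3x3 intrinsics, pixels), "rvec" (rotation vector, rad) and "tvec" (3), from world to camera coordinates, as OpenCV has them. Camera axes: x right, y down, z forward; pixel columns grow to the right and rows downward; lengths in m; the calibration is good to about 2 mm. The wrist camera is an equidistant fisheye: a pixel r from the principal point sees the ray r / f radians off the axis. A picture is of the moment at which its call begins. There is no depth.
- r.finish_job(): hands the job in; it is judged then, once.
Trained networks look in the newest picture that a camera, given by its name, has taken for a name from the list of things; names that differ only in an ending like _2 or _b are one class to them, and where a whole thing is asked for, a point or a joint stands for the part that bears it (a point fixed in the world has none). Each returns a list of dicts, best first, with "confidence" (0 to 1); they miss things now and then, are a little off and sometimes report something else, mostly with a low value. They report only what shows in the picture. A call takes as long as a camera call. They do not tell look-alikes from the thing itself.
- outline_of(name, camera): "mask" (420x560 bool, what is visible of it) and "extent" ([centre column, centre row, width, height] as shares, 0 to 1, of the picture: columns of its width, rows of its height, round what is visible of it).
- spot_point(name, camera): "centre" ([column, row] as shares, 0 to 1, of the picture: columns of its width, rows of its height: a listed point, or the origin of a listed thing).
The state is a dict: "time_s": time; "joint_positions": joint angles; "dq": joint speeds; "joint_efforts": joint torques, N m; "tcp_pos": TCP position; "orientation": TCP orientation; "wrist_force": force on the tool from outside, world axes, zero at the start; "torque": the same for the moment, N m; "gripper_width": finger opening in m; "gripper_force": force on a finger pad.
Only numpy, scipy, OpenCV 4.12 (cv2) and the standard library are available. Lean on these libraries where they do the work, as an engineer would, in place of code of your own. Each camera call takes 0.05 s, during which the arm holds its last target. There are 200 camera calls.

## Working session

There is one attempt and no reset: what is moved stays moved. The work goes in short steps, Python scripts to look and compute and a tool call to move; the robot and the scene stay as the last step left them, time stands still between calls to the robot, and variables do not carry over. Pictures are saved under pics/ and viewed, at most 10 in all, crops included, and the job is handed in when it is done.

Besides the shell and the picture viewer there is one more tool, called after "Call:" as name(argument=value, ...) on one line, values as JSON. carry_out: Moves the arm, as the interface text tells. Its arguments: {"type":"object","properties":{"steps":{"type":"array"}},"required":["steps"]}

```bash
mkdir -p pics; python3 - <<'E'
from bench import *
import cv2,numpy as np
for n in ("top","scene"):
    c=camera(n); cv2.imwrite(f"pics/{n}0.png",c["pixels"][:,:,::-1])
    print(n,c["K"].tolist(),c["rvec"],c["tvec"])
    for t in ("rack","panel","blank","jar","tin","driver","open_end"):
        print(t,[(round(d["confidence"],2),[round(float(a)*s) for a,s in zip(d["centre"],(560,420))]) for d in spot_point(t,n)])
s=state();print(s["tcp_pos"],s["orientation"],s["time_s"],s["gripper_width"])
E
```

```text
top [[506.49011868401027, 0.0, 289.3659343156479], [0.0, 506.49011868401027, 206.70752490697072], [0.0, 0.0, 1.0]] [ 2.20550583 -2.17046717  0.10766946] [-0.16222785  0.56996846  0.86490946]
rack []
panel [(0.68, [283, 196]), (0.6, [396, 164])]
blank [(0.63, [283, 230])]
jar [(0.59, [304, 271]), (0.49, [281, 226])]
tin [(0.87, [345, 258])]
driver [(0.54, [278, 154])]
open_end [(0.74, [220, 237])]
scene [[426.4038062017707, 0.0, 282.21971109696244], [0.0, 426.4038062017707, 207.0307749374626], [0.0, 0.0, 1.0]] [ 1.13855985 -2.36622302  0.97433085] [0.21891942 0.41177105 0.54057399]
rack [(0.56, [276, 223]), (0.45, [323, 244])]
panel [(0.8, [261, 205]), (0.77, [319, 165])]
blank [(0.77, [286, 219])]
jar [(0.87, [323, 245])]
tin [(0.57, [336, 218])]
driver [(0.46, [243, 199])]
open_end [(0.66, [245, 249])]
[0.158809   0.63032473 0.20548463] [3.14155061e+00 2.85558238e-05 2.89475510e+00] 0.8 0.09379932305650483
```

```bash
python3 - <<'E'
import cv2
i=cv2.imread("pics/top0.png")[110:310,170:430]
cv2.imwrite("pics/top0c.png",cv2.resize(i,None,fx=3,fy=3,interpolation=cv2.INTER_CUBIC)[:600,:800])
E
```

```text
(no output)
```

View pics/top0c.png

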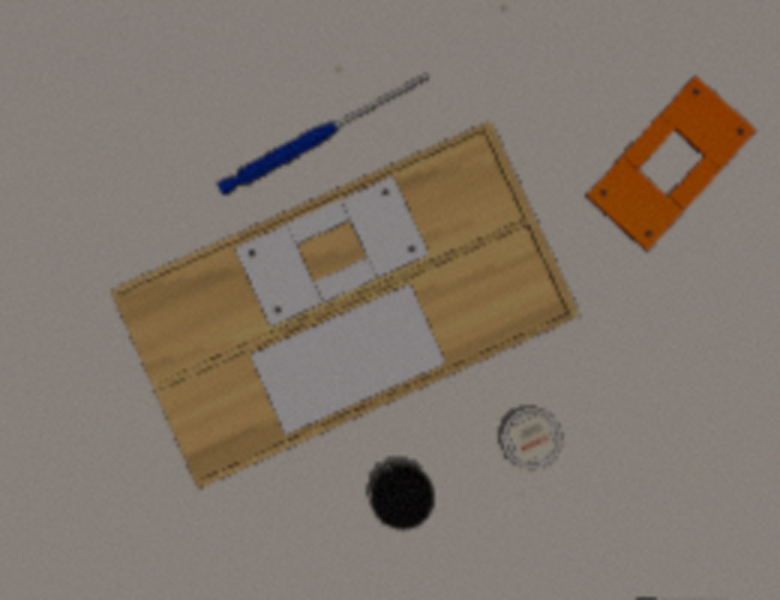

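View pics/scene0.png

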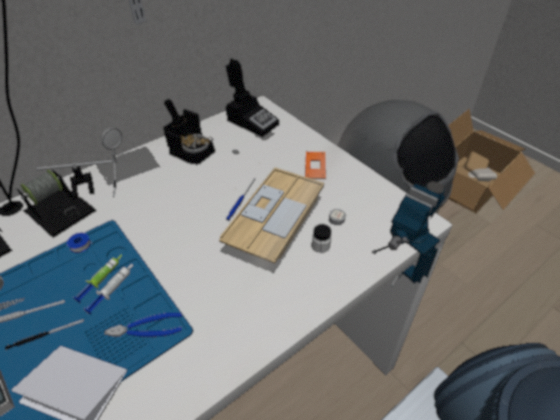

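The top crop shows three candidates:
- The windowed aluminium plate, in the upper channel at about px (281,193).
- The plain plate, in the lower channel at about px (286,230).
- An orange windowed look-alike, off the rack at about px (394,164).

The bare-aluminium plate with the window, lying in a channel, fits the description, and the enlarged crop confirms it. The open end is on the left.

```bash
cat > h.py <<'E'
import numpy as np,cv2
def unproj(c,px,z):
    R=cv2.Rodrigues(np.array(c["rvec"]))[0];t=np.array(c["tvec"]).ravel()
    p=cv2.undistortPoints(np.array(px,float).reshape(-1,1,2),np.array(c["K"]),None).reshape(-1,2)
    d=np.c_[p,np.ones(len(p))]@R; o=-R.T@t
    return o+d*((z-o[2])/d[:,2])[:,None]
def fit(src,dst): # rigid 2D: dst = R src + t
    src=np.array(src,float);a=src-src.mean(0);b=dst-dst.mean(0)
    th=np.arctan2((a[:,0]*b[:,1]-a[:,1]*b[:,0]).sum(),(a*b).sum())
    R=np.array([[np.cos(th),-np.sin(th)],[np.sin(th),np.cos(th)]]);t=dst.mean(0)-R@src.mean(0)
    return th,R,t,np.linalg.norm(src@R.T+t-dst,axis=1)
E
python3 - <<'E'
from h import *
from bench import *
c=camera("top"); o=np.array([170,110])
f=lambda l:np.array(l)/3+o-1/3
rk=unproj(c,f([(113,290),(487,123),(578,316),(200,487)]),.045)[:,:2]
th,R,t,e=fit([(-.12,.062),(.12,.062),(.12,-.062),(-.12,-.062)],rk)
pn=unproj(c,f([(237,249),(397,178),(427,250),(270,325)]),.046)[:,:2]
print("rack",th,t,e);print("panel in rack",((pn-t)@R).round(4).tolist(),((pn-t)@R).mean(0))
for x in(.05,.02,-.042): print(x,R@[x,.03]+t)
m=outline_of("panel","top")
for d in m[:2]:
    q=cv2.minAreaRect(np.argwhere(d["mask"])[:,::-1].astype(np.float32)); print(d["confidence"],(unproj(c,[q[0]],.046)[:,:2]-t)@R)
from scipy.spatial.transform import Rotation as Ro
s=state();print(s["tcp_pos"],"tool y",Ro.from_euler("xyz",s["orientation"]).as_matrix()[:,1])
print("rack x,y dir",R[:,0],R[:,1])
E
```

```text
rack -1.1301662229583482 [ 0.56390254 -0.14510739] [0.0022816  0.00259439 0.00181968 0.00227843]
panel in rack [[-0.0439, 0.0537], [0.0566, 0.0534], [0.055, 0.0085], [-0.0444, 0.0062]] [0.00583307 0.03043229]
0.05 [ 0.61236251 -0.17753626]
0.02 [ 0.59956722 -0.15040177]
-0.042 [ 0.57312364 -0.09432381]
0.75 [[0.00521589 0.03088526]]
0.64 [[ 0.20486136 -0.00358325]]
[0.1588009  0.63034342 0.20549098] tool y [2.44269343e-01 9.69707421e-01 7.26947993e-05]
rack x,y dir [ 0.42650947 -0.9044831 ] [0.9044831  0.42650947]
```

Call:
carry_out(steps=[[[0, 0, -0.04], [0.023, -0.042, 0], 0.06], [[0, 0, -0.09], [0.047, -0.084, 0], 0.03], [[0, 0, -0.14], [0.07, -0.126, 0], 0.012], [[0, 0, -0.18], [0.094, -0.168, 0], 0.012], [[0, 0, -0.22], [0.117, -0.21, 0], 0.012], [[0, 0, -0.27], [0.14, -0.252, 0], 0.012], [[0, 0, -0.31], [0.164, -0.294, 0], 0.012], [[0, 0, -0.35], [0.187, -0.336, 0], 0.012], [[0, 0, -0.4], [0.21, -0.378, 0], 0.012], [[0, 0, -0.44], [0.234, -0.42, 0], 0.012], [[0, 0, -0.49], [0.257, -0.462, 0], 0.012], [[0, 0, -0.53], [0.281, -0.504, 0], 0.012], [[0, 0, -0.57], [0.304, -0.546, 0], 0.012], [[0, 0, -0.62], [0.328, -0.588, 0], 0.012], [[0, 0, -0.66], [0.351, -0.63, 0], 0.012], [[0, 0, -0.71], [0.375, -0.672, 0], 0.012], [[0, 0, -0.75], [0.398, -0.714, 0], 0.012], [[0, 0, -0.79], [0.422, -0.756, 0], 0.012], [[0, 0, -0.84], [0.445, -0.798, 0], 0.012], [[0, 0, -0.883], [0.4685, -0.8395, 0], 0.012]])

```text
time_s: 2.9
tcp_pos: [0.628, -0.2112, 0.2054]
orientation: [3.141, 0.0, 2.009]
wrist_force: [1.1, 0.8, 0.2]
gripper_width: 0.0122
gripper_force: 0.0
```

Call:
carry_out(steps=[[[0, 0, 0], [0, 0.001, -0.03], 0.012], [[0, 0, 0], [0, 0.001, -0.06], 0.012], [[0, 0, 0], [0, 0.001, -0.09], 0.012], [[0, 0, 0], [0, 0.001, -0.115], 0.012], [[0, 0, 0], [0, 0.001, -0.125], 0.012], [[0, 0, 0], [0, 0.001, -0.125], 0.012]])

```text
time_s: 3.5
tcp_pos: [0.6263, -0.2077, 0.0789]
orientation: [-3.14, -0.003, 2.012]
wrist_force: [-0.9, 0.5, 0.9]
gripper_width: 0.0124
gripper_force: 0.0
```

```bash
python3 - <<'E'
from h import *
from bench import *
s=state();print(s["tcp_pos"])
for n in("wrist","scene"):
    c=camera(n);i=c["pixels"][:,:,::-1]
    if n=="scene": i=cv2.resize(i[120:280,190:370],None,fx=4,fy=4,interpolation=cv2.INTER_CUBIC)[:600]
    else:
        w=i
cv2.imwrite("pics/w1.png",w);cv2.imwrite("pics/s1.png",i)
E
```

```text
[ 0.62632515 -0.20770035  0.0788571 ]
```

View pics/w1.png

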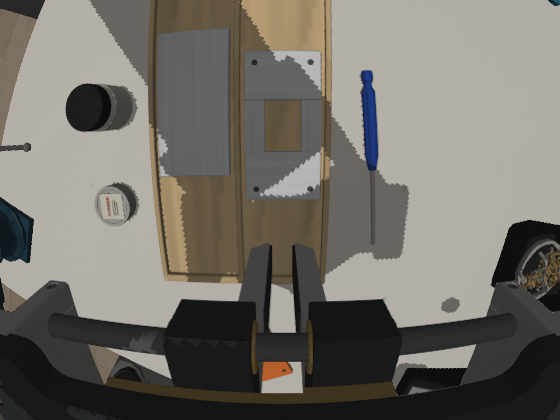

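View pics/s1.png

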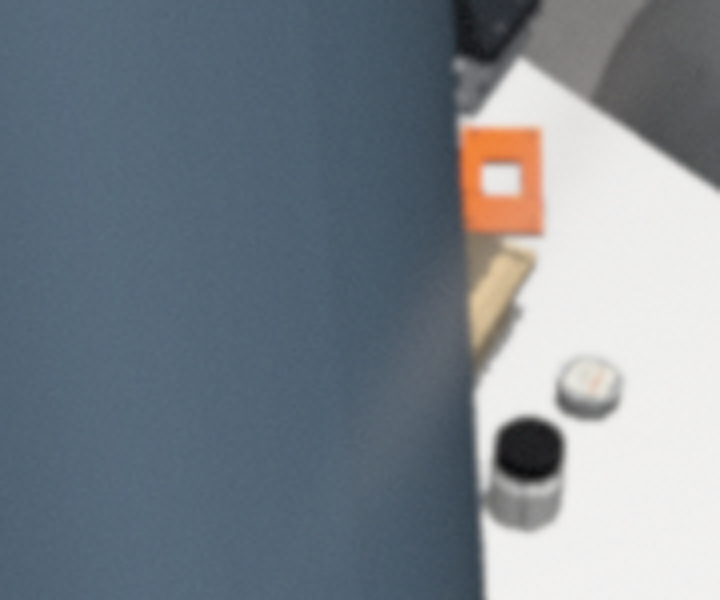

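The wrist view shows the windowed plate in the right-hand channel, rear edge at row 199, columns 246–322. The fingertips are behind it at about (281,247), and the closed strip is at row 278. The scene crop is mostly hidden by the arm, but the jar and tin look undisturbed.

```bash
cat >> h.py <<'E'
def wunproj(c,px,z):
    R=cv2.Rodrigues(np.array(c["rvec"]))[0];t=np.array(c["tvec"]).ravel()
    p=cv2.fisheye.undistortPoints(np.array(px,float).reshape(-1,1,2),np.array(c["K"]),np.zeros(4)).reshape(-1,2)
    d=np.c_[p,np.ones(len(p))]@R; o=-R.T@t
    return o+d*((z-o[2])/d[:,2])[:,None]
T=np.array([.5639,-.1451]);th=-1.1302
RR=np.array([[np.cos(th),-np.sin(th)],[np.sin(th),np.cos(th)]])
E
python3 - <<'E'
from h import *
from bench import *
c=camera("wrist")
g=lambda p,z:((wunproj(c,p,z)[:,:2]-T)@RR*1000).round(1).tolist()
print("panel rear/front",g([(246,199),(322,199),(246,52),(320,52)],.046))
print("strip outer corners",g([(165,279),(323,283)],.045))
print("ribs centre, right outer at row 150",g([(239,150),(329,150),(151,150)],.045))
s=state();print("tcp rack",((s["tcp_pos"][:2]-T)@RR*1000).round(1))
E
```

```text
panel rear/front [[57.3, 5.2], [57.2, 56.9], [-41.3, 6.3], [-41.5, 54.1]]
strip outer corners [[121.8, -61.8], [122.8, 60.7]]
ribs centre, right outer at row 150 [[23.9, 1.1], [23.8, 60.8], [21.9, -61.5]]
tcp rack [85.1 31.3]
```

Call:
carry_out(steps=[[[0, 0, 0], [-0.001, 0, -0.012], 0.012], [[0, 0, 0], [-0.001, 0, -0.024], 0.012], [[0, 0, 0], [-0.001, 0, -0.031], 0.012], [[0, 0, 0], [-0.001, 0, -0.035], 0.012], [[0, 0, 0], [-0.001, 0, -0.037], 0.012], [[0, 0, 0], [-0.001, 0, -0.037], 0.012], [[0, 0, 0], [-0.001, 0, -0.037], 0.012]])

```text
time_s: 4.35
tcp_pos: [0.6266, -0.2083, 0.0438]
orientation: [3.141, 0.001, 2.012]
wrist_force: [0.0, 0.3, -0.2]
gripper_width: 0.0121
gripper_force: 0.0
```

Call:
carry_out(steps=[[[0, 0, 0], [-0.0009, 0.0018, -0.0005], 0.012], [[0, 0, 0], [-0.003, 0.0063, -0.0012], 0.012], [[0, 0, 0], [-0.0051, 0.0109, -0.0012], 0.012], [[0, 0, 0], [-0.0073, 0.0154, -0.0012], 0.012], [[0, 0, 0], [-0.009, 0.019, -0.0012], 0.012], [[0, 0, 0], [-0.0107, 0.0226, -0.0012], 0.012], [[0, 0, 0], [-0.0128, 0.0271, -0.0012], 0.012], [[0, 0, 0], [-0.0149, 0.0317, -0.0012], 0.012], [[0, 0, 0], [-0.0171, 0.0362, -0.0012], 0.012], [[0, 0, 0], [-0.0192, 0.0407, -0.0012], 0.012], [[0, 0, 0], [-0.0213, 0.0452, -0.0012], 0.012], [[0, 0, 0], [-0.0235, 0.0497, -0.0012], 0.012], [[0, 0, 0], [-0.0256, 0.0543, -0.0012], 0.012], [[0, 0, 0], [-0.0277, 0.0588, -0.0012], 0.012], [[0, 0, 0], [-0.0299, 0.0633, -0.0012], 0.012], [[0, 0, 0], [-0.032, 0.0678, -0.0012], 0.012], [[0, 0, 0], [-0.0341, 0.0724, -0.0012], 0.012], [[0, 0, 0], [-0.0363, 0.0769, -0.0012], 0.012], [[0, 0, 0], [-0.0375, 0.0796, -0.0012], 0.012], [[0, 0, 0], [-0.0384, 0.0814, -0.0012], 0.012]])

```text
time_s: 6.35
tcp_pos: [0.5878, -0.1265, 0.0423]
orientation: [-3.142, -0.0, 2.012]
wrist_force: [0.3, -1.2, -0.9]
gripper_width: 0.0121
gripper_force: 0.2
```

```bash
python3 - <<'E'
from h import *
from bench import *
c=camera("wrist");cv2.imwrite("pics/w2.png",c["pixels"][:,:,::-1])
s=state();print("tcp rack",((s["tcp_pos"][:2]-T)@RR*1000).round(1),s["tcp_pos"],s["wrist_force"])
E
```

```text
tcp rack [-6.9 29.5] [ 0.5876637  -0.12628726  0.04219509] [ 0.98347233 -0.3808591   0.06004513]
```

View pics/w2.png

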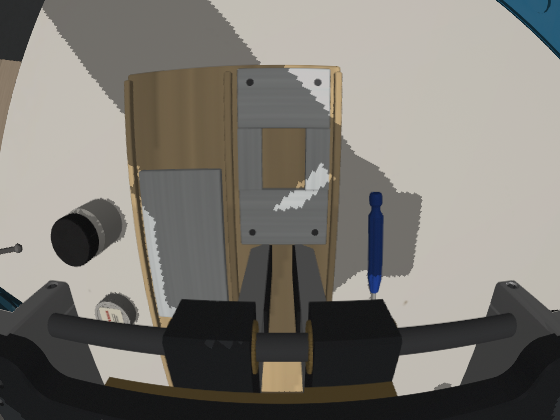

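The plate has slid flat in its channel. Its front edge (row 69) is almost level with the open end (row about 68), and its rear edge (row 244) is against the fingertips.

```bash
python3 - <<'E'
from h import *
from bench import *
c=camera("wrist")
g=lambda p,z:((wunproj(c,p,z)[:,:2]-T)@RR*1000).round(1).tolist()
print("panel rear, front",g([(239,244),(326,244),(239,70),(328,71)],.046))
print("rack rib ends",g([(128,76),(228,68),(338,68)],.045))
s=state();print("tcp rack",((s["tcp_pos"][:2]-T)@RR*1000).round(1))
E
```

```text
panel rear, front [[-17.7, 3.2], [-17.8, 53.7], [-115.2, 5.4], [-114.8, 52.3]]
rack rib ends [[-117.3, -59.6], [-116.7, -0.7], [-116.8, 57.8]]
tcp rack [-6.7 29.5]
```

Call:
carry_out(steps=[[[0, 0, 0], [-0.0009, 0.0018, 0], 0.012], [[0, 0, 0], [-0.0021, 0.0045, 0], 0.012], [[0, 0, 0], [-0.0038, 0.0081, 0], 0.012], [[0, 0, 0], [-0.0055, 0.0118, 0], 0.012], [[0, 0, 0], [-0.0073, 0.0154, 0], 0.012], [[0, 0, 0], [-0.009, 0.019, 0], 0.012], [[0, 0, 0], [-0.0102, 0.0217, 0], 0.012], [[0, 0, 0], [-0.0111, 0.0235, 0], 0.012], [[0, 0, 0], [-0.0117, 0.0249, 0], 0.012], [[0, 0, 0], [-0.0122, 0.0258, 0], 0.012], [[0, 0, 0], [-0.0124, 0.0262, 0], 0.012], [[0, 0, 0], [-0.0124, 0.0262, 0], 0.012]])

```text
time_s: 7.65
tcp_pos: [0.5754, -0.1005, 0.0422]
orientation: [-3.142, -0.0, 2.012]
wrist_force: [0.5, 1.1, -0.1]
gripper_width: 0.0121
gripper_force: 0.0
```

```bash
python3 - <<'E'
from h import *
from bench import *
c=camera("wrist");cv2.imwrite("pics/w3.png",c["pixels"][:,:,::-1])
c=camera("top");cv2.imwrite("pics/t3.png",cv2.resize(c["pixels"][110:310,170:430,::-1],None,fx=3,fy=3,interpolation=cv2.INTER_CUBIC))
s=state();print("tcp rack",((s["tcp_pos"][:2]-T)@RR*1000).round(1),s["tcp_pos"],s["wrist_force"])
E
```

```text
tcp rack [-35.3  29.5] [ 0.57549591 -0.10060927  0.04225075] [-0.09082819 -0.42172448 -0.29458634]
```

View pics/w3.png

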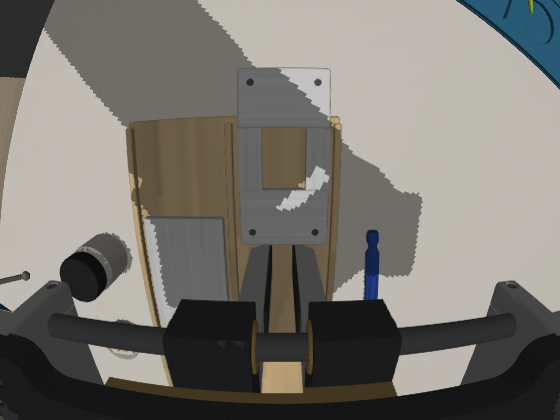

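View pics/t3.png

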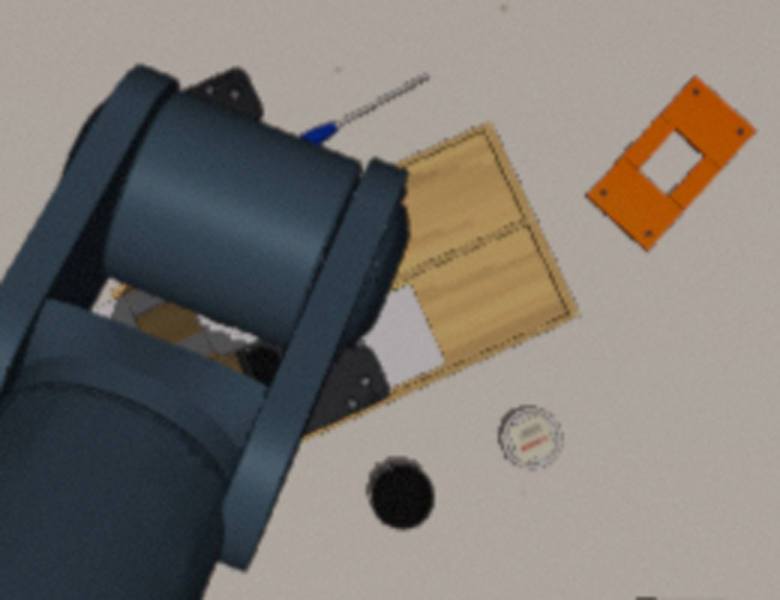

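The plate now sticks well out of the open end: its front edge is at row 69 and the rib ends are at about row 118–123. The plain plate, jar, tin and driver are unmoved.

```bash
python3 - <<'E'
from h import *
from bench import *
c=camera("wrist")
g=lambda p,z:((wunproj(c,p,z)[:,:2]-T)@RR*1000).round(1).tolist()
print("panel rear, front, window",g([(239,244),(326,244),(239,69),(329,69),(261,189),(262,127)],.046))
cv2.imwrite("pics/w4.png",cv2.resize(c["pixels"][50:180,110:360,::-1],None,fx=3,fy=3,interpolation=cv2.INTER_CUBIC))
print("rib ends",g([(128,122),(228,118),(338,118)],.045))
E
```

```text
panel rear, front, window [[-46.1, 3.1], [-46.2, 53.7], [-144.2, 5.3], [-144.3, 52.8], [-78.8, 16.5], [-112.6, 17.4]]
rib ends [[-119.0, -60.3], [-117.8, -0.9], [-117.9, 58.0]]
```

View pics/w4.png

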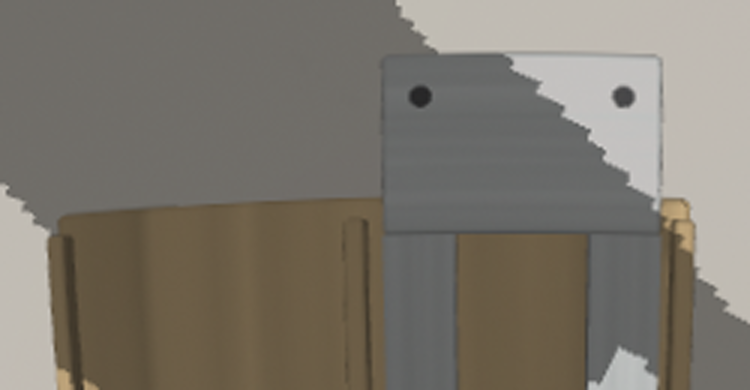

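```bash
python3 - <<'E'
from h import *
from bench import *
c=camera("wrist")
g=lambda p,z:((wunproj(c,p,z)[:,:2]-T)@RR*1000).round(1).tolist()
print("panel front",g([(239,68.5),(284,67.5),(329,69)],.046))
print("deck edge",g([(132,121.7),(180,118.3),(236,115.7),(337,116.3)],.040))
E
```

```text
panel front [[-144.5, 5.3], [-144.6, 29.0], [-144.3, 52.8]]
deck edge [[-118.9, -60.1], [-118.8, -29.5], [-118.9, 2.8], [-118.8, 58.3]]
```

The plate overhangs by about 26.5 mm, so I'll push 3.5 mm further. Then I'll back off 10 mm and lift.

Call:
carry_out(steps=[[[0, 0, 0], [-0.0004, 0.0009, 0], 0.012], [[0, 0, 0], [-0.0009, 0.0018, 0], 0.012], [[0, 0, 0], [-0.0012, 0.0026, 0], 0.012], [[0, 0, 0], [-0.0015, 0.0032, 0], 0.012], [[0, 0, 0], [-0.0015, 0.0032, 0], 0.012], [[0, 0, 0], [-0.0015, 0.0032, 0], 0.012], [[0, 0, 0], [0, 0, 0], 0.012], [[0, 0, 0], [0.0017, -0.0036, 0], 0.012], [[0, 0, 0], [0.0034, -0.0072, 0], 0.012], [[0, 0, 0], [0.0034, -0.0072, 0], 0.012], [[0, 0, 0], [0.0034, -0.0072, 0.01], 0.012], [[0, 0, 0], [0.0034, -0.0072, 0.03], 0.012], [[0, 0, 0], [0.0034, -0.0072, 0.055], 0.012], [[0, 0, 0], [0.0034, -0.0072, 0.055], 0.012]])

```text
time_s: 9.25
tcp_pos: [0.5816, -0.1087, 0.1017]
orientation: [3.136, 0.006, 2.012]
wrist_force: [-0.3, 0.3, 0.3]
gripper_width: 0.0121
gripper_force: 0.0
```

```bash
python3 - <<'E'
from h import *
from bench import *
c=camera("wrist");cv2.imwrite("pics/w5.png",c["pixels"][:,:,::-1])
E
```

```text
(no output)
```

View pics/w5.png

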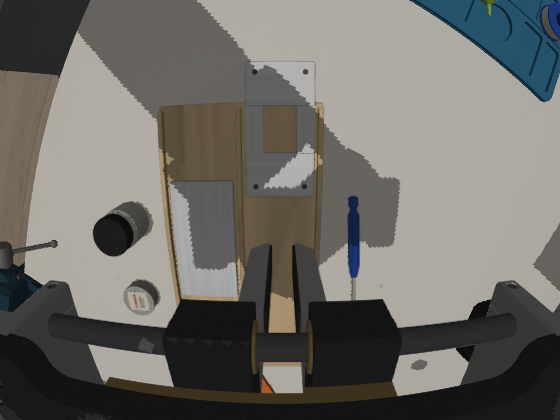

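The fingers are clear. The plate lies flat, with its front at row 62, its rear at row 196 and the deck edge at about row 103.

```bash
python3 - <<'E'
from h import *
from bench import *
c=camera("wrist")
g=lambda p,z:((wunproj(c,p,z)[:,:2]-T)@RR*1000).round(1).tolist()
a=g([(246,61.5),(315,62),(246,196),(315,196)],.046);d=g([(162,106.5),(238,102.5),(322,102.5)],.040)
print(a,d)
o=np.mean([x[0] for x in d])-np.mean([x[0] for x in a]) -50; print("overhang about",o+100)
if 26<o+100<34: print(r.finish_job())
E
```

```text
[[-148.9, 4.1], [-148.5, 52.3], [-51.4, 2.9], [-51.5, 53.6]] [[-119.7, -60.6], [-119.7, -2.4], [-119.7, 58.1]]
overhang about 30.374999999999986
the job is handed in; nothing more can be done
None
```

The windowed plate now sticks out about 30 mm past the rack's open end, lying flat in its channel with nothing else visibly disturbed, and the job is handed in.

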